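# Put the food-processor discs away on their square spindle

## Task

Put the two food-processor discs away on their holder: thread the large slicing disc (black hub) down the square spindle first until it lies flat and fully home on the round foot, then thread the smaller grating disc (white hub) down on top of it until its hub sits fully home on the slicing disc's hub. Both discs lie hub up, as they do now; the spindle may stand turned to any angle, so feel for the angle at which the square bore drops over it. Let go of everything and leave the bowl and the jars where they stand.

Things in the scene. Friction and masses are not known exactly. Their poses are not given: they have to be found in the camera images.
- slicing_disc: Large disc, loose, 180 g: steel plate 100 mm across, 4 mm thick, two knives, lying flat. A black hub, 44 x 44 mm square outside, rises from its middle to 32 mm above the underside; a 30.5 x 30.5 mm square bore, sides parallel to the hub's, runs right through. Origin: centre of the underside, on the bore's axis; z up the hub, x and y square to the hub's flat sides.
- grating_disc: Smaller disc, loose, 140 g: steel plate 84 mm across, 4 mm thick, rings of small teeth, lying flat. White hub of the same sizes (44 x 44 mm outside, top 32 mm above the underside, 30.5 x 30.5 mm square bore). Origin and axes as for the slicing disc. Wall cabinets hang 0.46 m above the worktop close by all this: work with the hand low (fingertips under 0.1 m is enough for everything).
- disc_holder: Grey round foot 92 mm across, 8 mm high, fixed; a white spindle stands fixed on its middle. The spindle is turned about the vertical by an unknown angle, new each time, which this pose does not tell. Origin: centre of the underside, on the spindle's axis; z up. Home heights of the discs' undersides: slicing 8 mm, grating (on top of it) 40 mm.
- spindle_shoulder (a point): Point on the spindle's axis 50 mm above the worktop. Below it the spindle is 27 x 27 mm square; above, a round pilot 22 mm across to 58 mm, tapering to 12 mm at the top, 64 mm. A bore within 8 degrees of the square (any quarter turn) slides down; otherwise the disc stops here, underside at 50 mm on the corners. The spindle does not turn. The point's axes do not tell its angle.
- bowl: Bystander: small white china bowl with a flower pattern, 84 mm across, 40 mm high; loose. Origin: centre of the underside.
- coffee_jar: Bystander: glass jar with a red lid, 63 mm across, 90 mm high; loose. Origin: centre of the underside.
- yellow_cap_jar: Bystander: small glass spice jar with a yellow cap, 42 mm across, 106 mm high; loose. Origin: centre of the underside.

How it is judged:
On the way, in this order (a step that is already met when the one before it is completed fails the run):
1. the slicing disc is threaded on the spindle, flat and fully home on the foot, with the grating disc not yet on (z of slicing_disc in the frame of disc_holder below 0.012 m and horizontal distance between slicing_disc and disc_holder below 0.004 m and angle between slicing_disc's own z axis and vertical below 0.06 rad and horizontal distance between grating_disc and disc_holder above 0.05 m), for 0.2 s.
2. the grating disc is threaded on the spindle above it, flat and fully home on its hub (z of grating_disc in the frame of disc_holder below 0.045 m and horizontal distance between grating_disc and disc_holder below 0.004 m and angle between grating_disc's own z axis and vertical below 0.06 rad), for 0.2 s.
At the end, for the whole second after the job is handed in: The slicing disc lies hub up on the holder's foot (underside within 4 mm of the foot's top) and the grating disc hub up on the slicing disc's hub (underside within 5 mm of that hub's top, that is below 45 mm), both within 4 mm of the spindle's axis and level within 0.06 rad, released and at rest (all of step 2 and z of slicing_disc in the frame of disc_holder below 0.012 m and horizontal distance between slicing_disc and disc_holder below 0.004 m and angle between slicing_disc's own z axis and vertical below 0.06 rad and linear speed of each of slicing_disc, grating_disc below 0.02 m/s); the robot touches nothing.
It fails at once if the bowl or a jar is pushed more than 30 mm or tipped over (distance of any of bowl, coffee_jar, yellow_cap_jar from where it was at the start of the episode above 0.03 m or angle between any of bowl, coffee_jar, yellow_cap_jar's own z axis and vertical above 0.5 rad).
It also fails if it takes over 70 s, if anything falls off the work surface, if the arm or the gripper's body presses on something with over 40 N, if the wrist force passes 120 N, or if a joint passes its speed limit or range.

## Robot

A 6-joint arm with a two-finger parallel gripper is mounted at the origin on a cart in front of the work surface, level with it; the furniture and walls round the work are solid. World frame = base frame: x ahead of the robot, y to its left, z up, the work surface at z = 0. Lengths are in m, angles in rad, forces in N, time in s.
With the tool pointing down it reaches from about 0.3 to 0.875 m from the base axis. Payload 6.4 kg.
Tool frame: the origin (TCP) lies midway between the tips of the shut fingers; the grasp point (between the pads) lies 19 mm behind it; z points along the fingers, y is the line along which they close (so a half turn about z gives the same grasp; the last joint's range is limited). The gripper opens to 85 mm and grips with 20 to 120 N. Pads are 22 mm wide; open, the fingers measure 114 mm over their backs; the gripper's body (76 mm by 85 mm) begins 54 mm behind the grasp point. The pads swing forward as they close: fully open they stand 13 mm farther back than shut.
Start: joints at [-1.545, 0.181, 1.607, -0, 1.354, -0.206], TCP at [0.132, -0.56, 0.231] pointing down, gripper open.
Joint ranges: [-2.99, 2.99], [-0.89, 2.07], [0.3, 2.58], [-1.14, 4.28], [0, 2.63], [-3.12, 3.12]. Speed limits (rad/s): [2.57, 2.57, 3.01, 3.14, 3.14, 3.14].

## Interface

Orientations are given as a unit quaternion [w, x, y, z].
In Python, from bench import ctrl gives the robot as it stands. The module is installed in compiled form; this text tells all that it offers.
- The arm moves only by the tool move_arm, never from a script. Its argument "plan" is one flat list of numbers, 6 for each row, row after row: the shift along the world's x, y, z in units of 50 mm (1.0 is 50 mm), then the turn, a rotation vector about the world's x, y, z in rad. A call has 1 to 10 rows; each row is the pose to reach, as a shift and turn from the pose commanded when the call began; what a row does not reach only later rows make up. A row lasts 1/8 s, in which the tool goes at most 62.5 mm and 10.7 degrees, less where a joint would pass 70% of its speed; a pose out of reach is approached as far as the arm can. A call with a gripper value outside its range is refused whole. "grip" is the finger opening in mm, from 0 to 85.4, set as the call begins (left out, the last holds). The fingers move at their own pace and stop on an object; the grip force is fixed at half the most. Time passes only in rows, so rows that repeat a pose let the fingers close. It gives the time, the measured TCP pose, the force, the opening and the grip force at its end, in the units of the state.
- ctrl.get_obs(): the state, without advancing time (a new reading comes with each control period).
- ctrl.camera(name): name is "scene" or "top"; returns a dict with "pixels" (420x560x3 uint8, red, green, blue), "fx", "fy", "cx", "cy" (pixels), "dist_coeffs" ([k1, k2, p1, p2, k3] as OpenCV has them; the pictures are not rectified), "origin" and "attitude" of the camera in the world. Camera axes: x right, y down, z forward; pixel columns grow to the right and rows downward; lengths in m; the calibration is good to about 2 mm. A picture is of the moment at which its call begins. There is no depth.
- ctrl.hand_in(): hands the job in; it is judged then, once.
The state is a dict: "time_s": time; "q": joint angles; "dq": joint speeds; "joint_efforts": joint torques, N m; "eef_pos": TCP position; "eef_rot": TCP orientation; "wrist_force": force on the tool from outside, world axes, zero at the start; "torque": the same for the moment, N m; "opening": opening from 0.0 (shut) to 1.0 (fully open); "grasp_force": force on a finger pad.
Only numpy, scipy, OpenCV 4.12 (cv2) and the standard library are available. Lean on these libraries where they do the work, as an engineer would, in place of code of your own. Each camera call takes 0.05 s, during which the arm holds its last target. There are 200 camera calls.

## Working session

There is one attempt and no reset: what is moved stays moved. The work goes in short steps, Python scripts to look and compute and a tool call to move; the robot and the scene stay as the last step left them, time stands still between calls to the robot, and variables do not carry over. Pictures are saved under pics/ and viewed, at most 10 in all, crops included, and the job is handed in when it is done.

Besides the shell and the picture viewer there is one more tool, called after "Request:" as name(argument=value, ...) on one line, values as JSON. move_arm: Moves the arm, as the interface text tells. Its arguments: {"type":"object","properties":{"plan":{"type":"array"},"grip":{"type":"number"}},"required":["plan"]}

```bash
mkdir -p pics; cat > h.py <<'E'
import numpy as np, cv2
from bench import ctrl
from scipy.spatial.transform import Rotation as R
def cam(n,f=None):
    c=ctrl.camera(n)
    if f: cv2.imwrite('pics/'+f,c['pixels'][:,:,::-1])
    c['K']=np.array([[c['fx'],0,c['cx']],[0,c['fy'],c['cy']],[0,0,1.]])
    a=np.array(c['attitude'],float)
    c['R']=a if a.shape==(3,3) else R.from_quat(a[[1,2,3,0]]).as_matrix()
    return c
def ray(c,uv,z):
    p=cv2.undistortPoints(np.array(uv,float).reshape(-1,1,2),c['K'],np.array(c['dist_coeffs'],float)).reshape(-1,2)
    d=np.c_[p,np.ones(len(p))]@c['R'].T; o=np.array(c['origin'])
    return o+d*((z-o[2])/d[:,2:3])
E
python3 - <<'E'
from h import *
for n in('scene','top'):
    c=cam(n,n+'0.png');print(n,c['origin'],c['attitude'],c['fx'])
print(ctrl.get_obs())
E
```

```text
scene [0.05577451 0.42035765 0.96414519] [ 0.14707812 -0.58588947  0.77449843 -0.18775976] 466.9577291340214
top [0.34987858 0.31377472 1.04479338] [-0.04813917  0.70728887 -0.70216341  0.06626935] 503.61959087136887
{'time_s': 0.1, 'q': array([-1.54531162e+00,  1.81446000e-01,  1.60794268e+00, -2.24410438e-05,
        1.35376899e+00, -2.06307765e-01]), 'dq': array([-0.00069196, -0.00142701, -0.00271996,  0.00063958,  0.00215048,
       -0.00116069]), 'joint_efforts': array([ 1.32381039e-03, -4.45873582e+01, -3.52235413e+01, -1.53811743e-04,
        4.14599053e-03,  1.08369667e-05]), 'eef_pos': array([ 0.13208302, -0.55910644,  0.23046914]), 'eef_rot': array([-7.80301306e-04,  9.93290961e-01,  1.15639331e-01,  5.97407473e-05]), 'wrist_force': array([-0.39445083, -1.54050716,  0.27964723]), 'torque': array([ 0.03948242, -0.00521243,  0.02613284]), 'grasp_force': 0.0, 'opening': 1.0000418757649967}
```

View pics/top0.png

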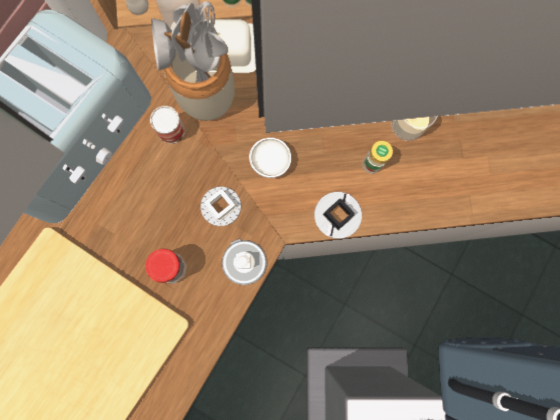

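View pics/scene0.png

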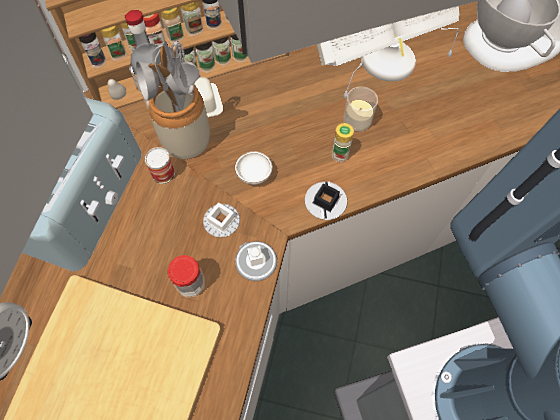

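The top view shows the slicing disc at (338,215), grating disc (220,206), holder (244,262), bowl (270,158), red jar (165,265) and yellow jar (378,155). In the scene view the same items sit at (326,200), (221,219), (256,260), (254,168), (186,275) and (343,140).

```bash
python3 - <<'E'
from h import *
t=cam('top');s=cam('scene')
def tile(c,u,v):
    p=c['pixels'][v-30:v+30,u-30:u+30,::-1]; return cv2.resize(p,(266,266),interpolation=cv2.INTER_CUBIC)
cv2.imwrite('pics/crop.png',np.vstack([np.hstack([tile(t,338,215),tile(t,220,206),tile(t,244,262)]),np.hstack([tile(s,326,200),tile(s,221,219),tile(s,256,260)])]))
def blob(c,m,u,v,r=33):
    mm=np.zeros_like(m);mm[v-r:v+r,u-r:u+r]=m[v-r:v+r,u-r:u+r]
    mm=cv2.morphologyEx(mm,cv2.MORPH_CLOSE,np.ones((3,3)))
    cs,_=cv2.findContours(mm,cv2.RETR_EXTERNAL,cv2.CHAIN_APPROX_NONE)
    return max(cs,key=cv2.contourArea)
for n,c,L in(('top',t,dict(slic=(338,215),grat=(220,206),hold=(244,262),bowl=(270,158))),('scene',s,dict(slic=(326,200),grat=(221,219),hold=(256,260),bowl=(254,168)))):
    hsv=cv2.cvtColor(c['pixels'],cv2.COLOR_RGB2HSV)
    m=((hsv[:,:,1]<60)&(hsv[:,:,2]>90)).astype(np.uint8)*255
    for k,(u,v) in L.items():
        b=blob(c,m,u,v); z=dict(slic=.004,grat=.004,hold=.008,bowl=.04)[k]
        P=ray(c,b[:,0],z)[:,:2].astype(np.float32)
        (x,y),r=cv2.minEnclosingCircle(cv2.convexHull(P))
        e=cv2.fitEllipse(cv2.convexHull(P))
        print(n,k,'circ',np.round([x,y,2*r],4),'ell',np.round(e[0],4),np.round(e[1],4))
    d=(hsv[:,:,2]<70).astype(np.uint8)*255
    u,v=L['slic'];b=blob(c,d,u,v,18);q=cv2.minAreaRect(ray(c,b[:,0],.032)[:,:2].astype(np.float32));print('black hub@32',q)
p=ray(t,[[338,215],[378,150],[165,262]],.0);print(p)
print(ray(t,[[381,150],[162,262]],.1), ray(s,[[344,130],[184,268]],.1))
E
```

```text
top slic circ [0.4899 0.1742 0.1567] ell [0.5021 0.1744] [0.1184 0.186 ]
top grat circ [0.5351 0.4189 0.0849] ell [0.5351 0.4186] [0.082 0.084]
top hold circ [0.4201 0.3675 0.0949] ell [0.4189 0.3677] [0.0898 0.0927]
top bowl circ [0.6321 0.3159 0.0876] ell [0.6317 0.3158] [0.0851 0.087 ]
black hub@32 ((0.5165000557899475, 0.17378589510917664), (0.04445474594831467, 0.051295217126607895), 37.37455749511719)
scene slic circ [0.5204 0.1749 0.1026] ell [0.5197 0.1745] [0.0977 0.1015]
scene grat circ [0.537  0.42   0.0879] ell [0.5362 0.4211] [0.0832 0.0859]
scene hold circ [0.4192 0.3709 0.0958] ell [0.4185 0.3703] [0.0898 0.0944]
scene bowl circ [0.6303 0.3189 0.0913] ell [0.6307 0.3188] [0.0851 0.0908]
black hub@32 ((0.5082794427871704, 0.182026207447052), (0.04821554943919182, 0.07985112071037292), 42.19799041748047)
[[0.51868479 0.17153991 0.        ]
 [0.6614656  0.08331051 0.        ]
 [0.41748666 0.52962541 0.        ]]
[[0.63171401 0.09949322 0.1       ]
 [0.41098146 0.51450025 0.1       ]] [[0.63358227 0.10029794 0.1       ]
 [0.40500119 0.51468097 0.1       ]]
```

View pics/crop.png

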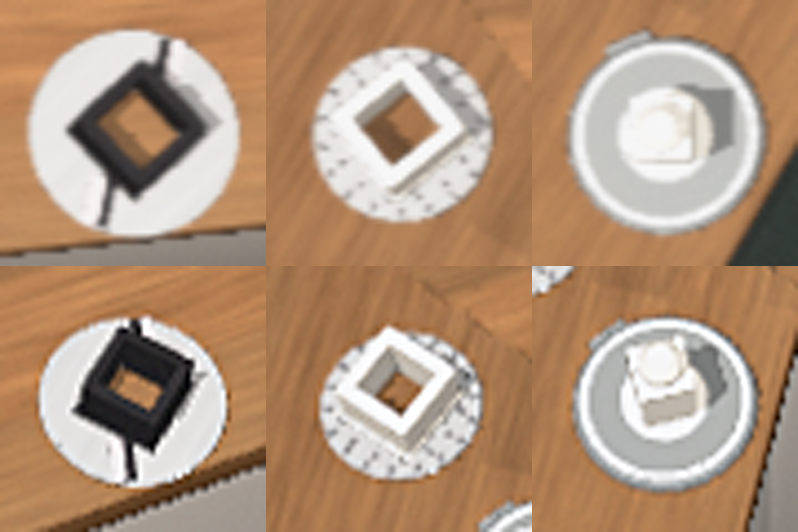

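The zoomed tiles show the black hub's top as a diamond (corners near (146,62),(208,130),(135,197),(70,128) in the crop). The white hub is similar, and the spindle's shoulder is nearly aligned with the image axes. I'll enlarge the spindle and measure the angles.

```bash
python3 - <<'E'
from h import *
t=cam('top');s=cam('scene')
def tile(c,u,v,r=14,n=390):
    p=c['pixels'][v-r:v+r,u-r:u+r,::-1].astype(float); p=np.clip((p-130)*255/125,0,255)
    p=(255*(p/255)**2).astype(np.uint8)
    return cv2.resize(p,(n,n),interpolation=cv2.INTER_CUBIC)
cv2.imwrite('pics/spin.png',np.hstack([tile(t,244,262),tile(s,256,256)]))
f=lambda P,x0,u,v:[((x-x0)/4.433-30+u,y/4.433-30+v) for x,y in P]
def rep(n,P):
    P=P[:,:2]; e=np.roll(P,-1,0)-P
    print(n,P.mean(0).round(4),'sides',np.linalg.norm(e,axis=1).round(4),'ang',(np.degrees(np.arctan2(e[:,1],e[:,0]))%90).round(1))
rep('black top',ray(t,f([(146,62),(208,130),(135,197),(70,128)],0,338,215),.032))
rep('white top',ray(t,f([(402,63),(467,127),(392,192),(340,125)],266,220,206),.032))
g=lambda P,u,v:[((x)/4.433-30+u,(y-266)/4.433-30+v) for x,y in P]
rep('black sc',ray(s,g([(130,326),(196,358),(165,428),(84,398)],326,200),.032))
E
```

```text
black top [0.5154 0.1727] sides [0.0424 0.0464 0.0435 0.0474] ang [41.8 42.6 43.  41.4]
white top [0.5328 0.4162] sides [0.0426 0.0454 0.0395 0.0403] ang [45.8 42.3 38.5 46.7]
black sc [0.5158 0.1716] sides [0.0384 0.0446 0.0441 0.0496] ang [44.3 49.9 51.  43.1]
```

View pics/spin.png

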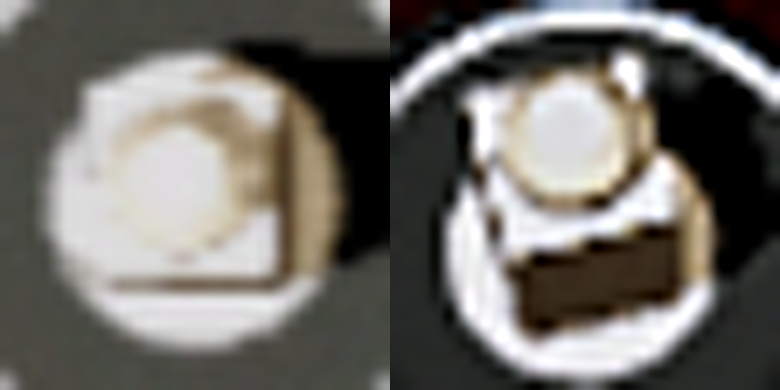

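The left tile (top) shows the shoulder corners at about (85,90),(280,90),(280,275),(90,275). In the right tile (scene) they are about (475,100),(637,60),(680,220),(508,255).

```bash
python3 - <<'E'
from h import *
t=cam('top');s=cam('scene')
f=lambda P,x0,u,v:[((x-x0)/13.93-14+u,y/13.93-14+v) for x,y in P]
def rep(n,P):
    P=P[:,:2]; e=np.roll(P,-1,0)-P
    print(n,P.mean(0).round(4),'sides',np.linalg.norm(e,axis=1).round(4),'ang',(np.degrees(np.arctan2(e[:,1],e[:,0]))%90).round(1))
rep('sp top',ray(t,f([(85,90),(280,90),(280,277),(90,277)],0,244,262),.05))
rep('sp sc',ray(s,f([(475,100),(637,60),(680,220),(508,255)],390,256,256),.05))
print(ray(t,f([(178,182)],0,244,262),.064),ray(s,f([(570,135)],390,256,256),.064))
E
```

```text
sp top [0.4169 0.3666] sides [0.0275 0.0264 0.0267 0.0264] ang [0.4 0.9 0.4 2.7]
sp sc [0.4168 0.3688] sides [0.0253 0.0268 0.0263 0.0256] ang [89.2 89.  86.5 86.9]
[[0.41611482 0.36666258 0.064     ]] [[0.41507124 0.36934116 0.064     ]]
```

Request:
move_arm(plan=[1.0,0.5,0,0,0,0.1,2.0,1.2,0,0,0,0.2,3.0,2.0,-0.3,0,0,0.3,4.0,2.8,-0.6,0,0,0.4,4.6,3.9,-0.9,0,0,0.51,5.2,5.0,-1.2,0,0,0.51,5.8,6.1,-1.4,0,0,0.51,6.3,7.2,-1.4,0,0,0.51,6.7,8.3,-1.4,0,0,0.51,7.0,9.4,-1.4,0,0,0.51], grip=85)

```text
time_s: 1.65
eef_pos: [0.4829, -0.0878, 0.1616]
eef_rot: [0.0, 0.932, 0.362, 0.0]
wrist_force: [0.9, -1.0, -0.3]
opening: 0.999
grasp_force: 0.0
```

Request:
move_arm(plan=[0.1,1.2,0,0,0,0,0.3,2.3,-0.2,0,0,0,0.5,3.4,-0.5,0,0,0,0.6,4.5,-0.8,0,0,0,0.7,5.25,-1.2,0,0,0,0.7,5.25,-1.2,0,0,0])

```text
time_s: 2.4
eef_pos: [0.5157, 0.1752, 0.0996]
eef_rot: [-0.001, 0.931, 0.364, -0.001]
wrist_force: [-0.1, -0.5, 0.4]
opening: 0.993
grasp_force: 0.0
```

```bash
python3 - <<'E'
from h import *
o=ctrl.get_obs();print(o['eef_pos'],o['eef_rot'],o['q'])
t=cam('top');s=cam('scene')
f=lambda c,u,v:cv2.resize(c['pixels'][v-75:v+75,u-50:u+50,::-1],(400,600),interpolation=cv2.INTER_CUBIC)
cv2.imwrite('pics/g1.png',np.hstack([f(t,338,205),f(s,326,190)]))
E
```

```text
[0.51566362 0.17518951 0.09958986] [-5.68389813e-04  9.31303478e-01  3.64240976e-01 -1.42174951e-03] [1.09263241e-01 2.73509926e-01 1.78546693e+00 4.03289514e-04
 1.08565730e+00 9.34234720e-01]
```

View pics/g1.png

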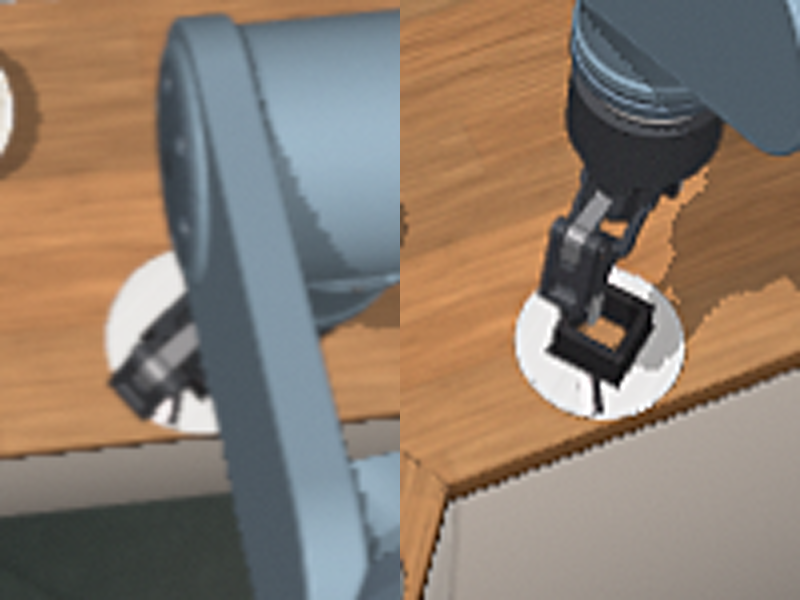

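The scene tile shows the open fingers straddling the black hub, with one finger at (590,290) lined up with the hub's sides. I'll descend and grip.

Request:
move_arm(plan=[0.02,-0.02,-0.8,0,0,0,0.02,-0.02,-1.6,0,0,0,0.02,-0.02,-1.93,0,0,0,0.02,-0.02,-1.93,0,0,0])

```text
time_s: 3.0
eef_pos: [0.5179, 0.171, 0.0045]
eef_rot: [-0.0, 0.932, 0.362, -0.001]
wrist_force: [0.5, 0.7, 0.6]
opening: 0.994
grasp_force: 0.0
```

Request:
move_arm(plan=[0,0,0,0,0,0,0,0,0,0,0,0,0,0,0,0,0,0,0,0,0,0,0,0,0,0,0,0,0,0,0,0,0,0,0,0], grip=30)

```text
time_s: 3.75
eef_pos: [0.5195, 0.172, 0.0065]
eef_rot: [0.0, 0.932, 0.363, 0.001]
wrist_force: [-0.2, -0.6, 6.7]
opening: 0.5
grasp_force: 62.6
```

Request:
move_arm(plan=[0,0,0.8,0,0,0,0,0,1.7,0,0,-0.05,-0.3,0.6,1.7,0,0,-0.2,-0.7,1.3,1.7,0,0,-0.35,-1.1,2.0,1.7,0,0,-0.5,-1.5,2.8,1.7,0,0,-0.65,-1.8,3.4,1.7,0,0,-0.745,-2.05,3.9,1.7,0,0,-0.745,-2.05,3.9,1.7,0,0,-0.745,-2.05,3.9,1.7,0,0,-0.745])

```text
time_s: 5.0
eef_pos: [0.4156, 0.3665, 0.0898]
eef_rot: [0.0, 1.0, -0.001, 0.0]
wrist_force: [0.5, -1.0, -1.8]
opening: 0.504
grasp_force: 62.0
```

```bash
python3 - <<'E'
from h import *
o=ctrl.get_obs();print(o['eef_pos'],o['eef_rot'],o['q'],o['wrist_force'])
t=cam('top');s=cam('scene')
f=lambda c,u,v:cv2.resize(c['pixels'][v-60:v+60,u-40:u+40,::-1],(400,600),interpolation=cv2.INTER_CUBIC)
cv2.imwrite('pics/g2.png',np.hstack([f(t,240,255),f(s,262,240)]))
E
```

```text
[0.4155916  0.36653484 0.08980374] [ 1.83190882e-04  9.99999104e-01 -1.32632791e-03  1.60600020e-05] [ 5.08736755e-01  3.05365471e-01  1.76768886e+00 -3.82659981e-04
  1.06868920e+00  2.08236993e+00] [ 0.47665189 -0.98069192 -1.84531228]
```

View pics/g2.png

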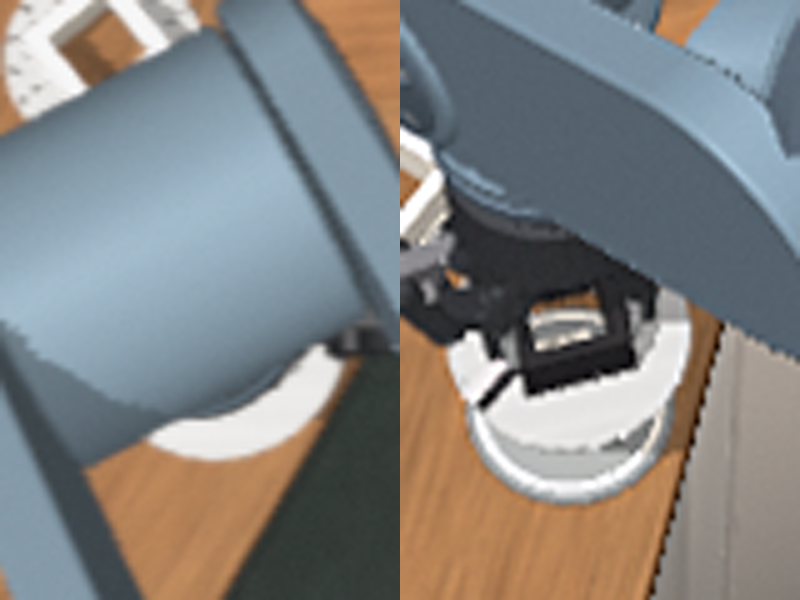

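The top tile shows the disc's rim arc from (200,458) to (345,360). The scene tile shows the rim from (452,370) through (570,449) to (688,350), with the hub bore over the spindle. I'll fit the disc centre with the known radius.

```bash
python3 - <<'E'
from h import *
from scipy.optimize import least_squares
t=cam('top');s=cam('scene')
T=[(200,458),(225,460),(260,452),(300,430),(330,400),(345,360)]
S=[(452,370),(475,405),(510,432),(570,449),(630,436),(670,405),(688,350)]
for n,c,P in(('top',t,[(x/5+200,y/5+195) for x,y in T]),('sc',s,[((x-400)/5+222,y/5+180) for x,y in S])):
    Q=ray(c,P,.085)[:,:2]
    r=least_squares(lambda m:np.linalg.norm(Q-m,axis=1)-.05,[.416,.366]);print(n,r.x.round(4),(r.fun*1e3).round(1))
Q=ray(s,[((x-400)/5+222,y/5+180) for x,y in[(528,390),(635,370)]],.087);print(Q)
E
```

```text
top [0.4162 0.3637] [-0.2  0.2 -0.2 -0.2  0.6 -0.4]
sc [0.417  0.3652] [ 0.5 -0.7 -1.   0.1  0.8  1.1 -1.8]
[[0.39672812 0.38821549 0.087     ]
 [0.393345   0.34464409 0.087     ]]
```

Request:
move_arm(plan=[0.01,0.06,-0.2,0,0,0,0.01,0.06,-0.4,0,0,0,0.01,0.06,-0.55,0,0,0,0.01,0.06,-0.55,0,0,0])

```text
time_s: 5.7
eef_pos: [0.4154, 0.3694, 0.0611]
eef_rot: [0.001, 1.0, -0.002, -0.001]
wrist_force: [0.7, -0.1, -1.6]
opening: 0.506
grasp_force: 62.0
```

Request:
move_arm(plan=[0,0,-0.1,0,0,0,0,0,-0.2,0,0,0,0,0,-0.25,0,0,0,0,0,-0.25,0,0,0])

```text
time_s: 6.2
eef_pos: [0.416, 0.3698, 0.0496]
eef_rot: [0.0, 1.0, -0.002, -0.0]
wrist_force: [-0.4, -0.9, -2.0]
opening: 0.503
grasp_force: 62.0
```

No contact force below the shoulder, so the bore is over the square.

Request:
move_arm(plan=[0,0,-0.2,0,0,0,0,0,-0.4,0,0,0,0,0,-0.55,0,0,0,0,0,-0.66,0,0,0,0,0,-0.68,0,0,0])

```text
time_s: 6.82
eef_pos: [0.4159, 0.3697, 0.0153]
eef_rot: [0.0, 1.0, -0.002, -0.0]
wrist_force: [0.1, 0.1, -1.0]
opening: 0.502
grasp_force: 62.0
```

Request:
move_arm(plan=[0,0,0,0,0,0,0,0,0,0,0,0,0,0,0,0,0,0,0,0,0,0,0,0,0,0,0,0,0,0,0,0,0.6,0,0,0,0,0,1.2,0,0,0,0,0,1.7,0,0,0,0,0,1.7,0,0,0], grip=85)

```text
time_s: 7.95
eef_pos: [0.4176, 0.3708, 0.1029]
eef_rot: [-0.001, 1.0, -0.002, 0.002]
wrist_force: [0.6, 0.0, 0.6]
opening: 0.994
grasp_force: 0.0
```

Request:
move_arm(plan=[0.5,0.2,0,0,0,0.15,1.0,0.4,0,0,0,0.3,1.5,0.6,0,0,0,0.45,2.0,0.85,0,0,0,0.6,2.37,0.98,0,0,0,0.76,2.37,0.98,0,0,0,0.76,2.37,0.98,0,0,0,0.76])

```text
time_s: 8.82
eef_pos: [0.5333, 0.4183, 0.0993]
eef_rot: [0.0, 0.93, 0.368, -0.001]
wrist_force: [0.1, -0.9, 0.3]
opening: 0.994
grasp_force: 0.0
```

```bash
python3 - <<'E'
from h import *
o=ctrl.get_obs();print(o['eef_pos'],o['eef_rot'],o['q'],o['wrist_force'])
t=cam('top');s=cam('scene')
f=lambda c,u,v:cv2.resize(c['pixels'][v-60:v+60,u-40:u+40,::-1],(400,600),interpolation=cv2.INTER_CUBIC)
cv2.imwrite('pics/g3.png',np.hstack([f(t,236,235),f(s,240,235)]))
E
```

```text
[0.53330622 0.41833478 0.09930934] [ 1.02957431e-04  9.29749651e-01  3.68189930e-01 -1.32310995e-03] [4.90438352e-01 5.35007539e-01 1.42009945e+00 1.02132688e-04
 1.18913820e+00 1.30707295e+00] [ 0.05646641 -0.91565755  0.26577606]
```

View pics/g3.png

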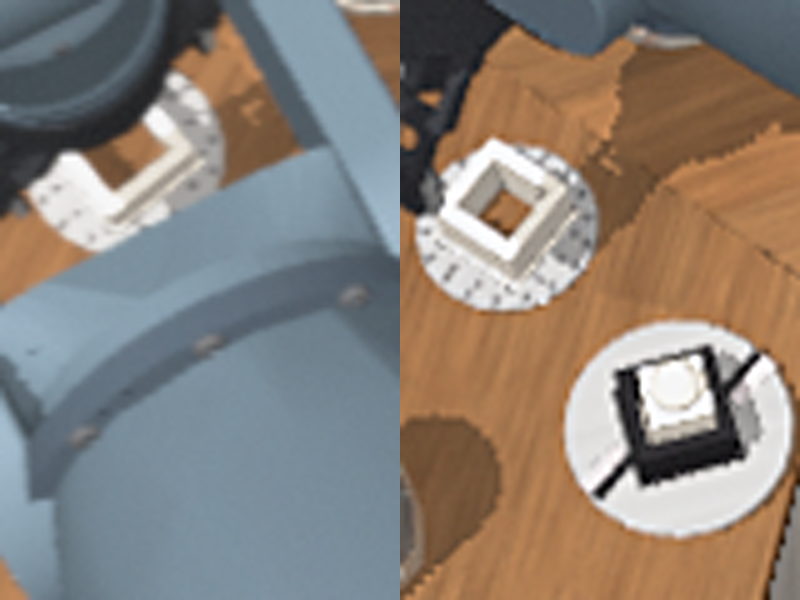

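The scene tile shows the slicing disc flat on the foot with the spindle through its hub, at about (680,420). The grating disc, at (505,215), is undisturbed. I'll descend and grip it.

Request:
move_arm(plan=[0.02,0,-0.8,0,0,0,0.02,0,-1.5,0,0,0,0.02,0,-1.87,0,0,0,0.02,0,-1.87,0,0,0])

```text
time_s: 9.43
eef_pos: [0.5343, 0.4183, 0.0059]
eef_rot: [0.0, 0.929, 0.369, -0.002]
wrist_force: [-0.1, -0.1, 0.2]
opening: 0.994
grasp_force: 0.0
```

Request:
move_arm(plan=[0,0,0,0,0,0,0,0,0,0,0,0,0,0,0,0,0,0,0,0,0,0,0,0,0,0,0,0,0,0,0,0,0,0,0,0], grip=30)

```text
time_s: 10.18
eef_pos: [0.5371, 0.4196, 0.0095]
eef_rot: [-0.0, 0.929, 0.369, 0.002]
wrist_force: [-0.4, -0.6, 5.8]
opening: 0.509
grasp_force: 60.8
```

Request:
move_arm(plan=[0,0,0.8,0,0,0,0,0,1.7,0,0,0,-0.4,-0.15,1.7,0,0,-0.15,-0.8,-0.3,1.7,0,0,-0.3,-1.2,-0.5,1.7,0,0,-0.45,-1.6,-0.7,1.7,0,0,-0.6,-2.0,-0.85,1.7,0,0,-0.756,-2.4,-1.0,1.7,0,0,-0.756,-2.4,-1.0,1.7,0,0,-0.756,-2.4,-1.0,1.7,0,0,-0.756])

```text
time_s: 11.42
eef_pos: [0.4166, 0.3693, 0.0929]
eef_rot: [-0.0, 1.0, 0.0, 0.001]
wrist_force: [0.0, -0.4, -0.7]
opening: 0.504
grasp_force: 60.5
```

```bash
python3 - <<'E'
from h import *
o=ctrl.get_obs();print(o['eef_pos'],o['eef_rot'],o['wrist_force'])
t=cam('top');s=cam('scene')
f=lambda c,u,v:cv2.resize(c['pixels'][v-60:v+60,u-40:u+40,::-1],(400,600),interpolation=cv2.INTER_CUBIC)
cv2.imwrite('pics/g4.png',np.hstack([f(t,240,255),f(s,262,240)]))
E
```

```text
[0.41656804 0.36925472 0.09288169] [-3.79957835e-04  9.99999555e-01  4.27441913e-04  7.50820239e-04] [ 0.0301407  -0.37731479 -0.69382825]
```

View pics/g4.png

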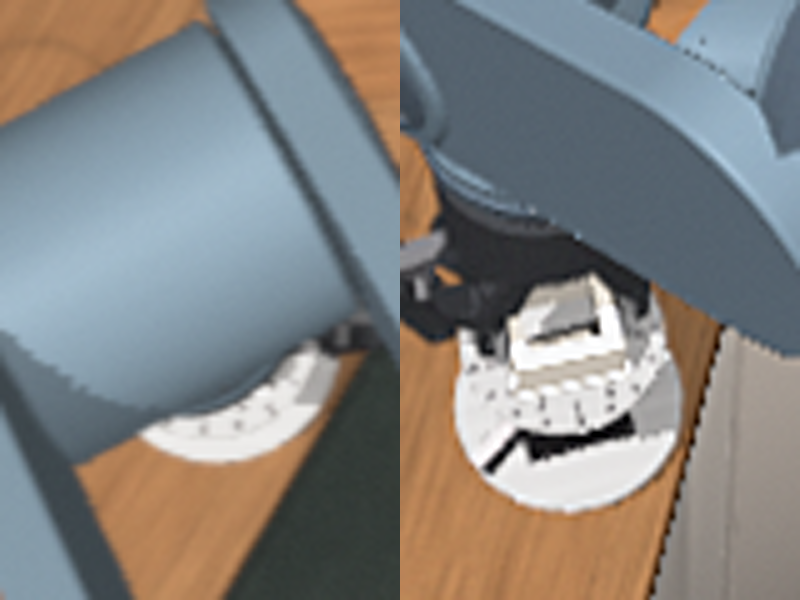

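The scene tile shows the white hub with its front top edge from (510,363) to (622,348), hovering over the slicing disc. I'll check the centre from that edge.

```bash
python3 - <<'E'
from h import *
s=cam('scene')
f=lambda P:[((x-400)/5+222,y/5+180) for x,y in P]
print(ray(s,f([(510,365),(622,350)]),.1154).round(4))
print(ray(s,f([(513,390),(628,373)]),.0874).round(4))
print(ray(s,f([(575,435)]),.0854).round(4))
E
```

```text
[[0.3977 0.3935 0.1154]
 [0.3919 0.3498 0.1154]]
[[0.3982 0.394  0.0874]
 [0.3927 0.3477 0.0874]]
[[0.3737 0.3748 0.0854]]
```

Request:
move_arm(plan=[0,-0.04,-0.2,0,0,0,0,-0.04,-0.4,0,0,0,0,-0.04,-0.57,0,0,0,0,-0.04,-0.57,0,0,0])

```text
time_s: 12.08
eef_pos: [0.4148, 0.3664, 0.0625]
eef_rot: [0.001, 1.0, 0.0, -0.001]
wrist_force: [-0.5, 0.2, -1.1]
opening: 0.505
grasp_force: 60.5
```

Request:
move_arm(plan=[0,0,-0.1,0,0,0,0,0,-0.2,0,0,0,0,0,-0.27,0,0,0,0,0,-0.27,0,0,0])

```text
time_s: 12.58
eef_pos: [0.4171, 0.3676, 0.0509]
eef_rot: [-0.001, 1.0, 0.0, 0.002]
wrist_force: [4.4, 2.8, -1.7]
opening: 0.507
grasp_force: 61.3
```

Request:
move_arm(plan=[0.02,0.02,-0.02,0,0,0,0.02,0.02,-0.03,0,0,0,0.02,0.02,-0.03,0,0,0])

```text
time_s: 12.95
eef_pos: [0.4173, 0.3679, 0.0495]
eef_rot: [-0.0, 1.0, 0.0, 0.001]
wrist_force: [2.0, -0.9, 6.2]
opening: 0.504
grasp_force: 62.2
```

Request:
move_arm(plan=[0,0,0,0,0,0,0,0,0,0,0,0,0,0,0,0,0,0,0,0,0,0,0,0,0,0,0,0,0,0,0,0,0.3,0,0,0,0,0,0.8,0,0,0,-0.5,-0.8,1.0,0,0,0,-0.8,-1.8,1.0,0,0,0,-1,-2.4,1.0,0,0,0], grip=85)

```text
time_s: 14.2
eef_pos: [0.3661, 0.2465, 0.0998]
eef_rot: [-0.0, 1.0, 0.0, 0.001]
wrist_force: [0.0, -0.0, -0.1]
opening: 0.996
grasp_force: 0.0
```

```bash
python3 - <<'E'
from h import *
o=ctrl.get_obs();print(o['eef_pos'],o['wrist_force'])
t=cam('top');s=cam('scene')
f=lambda c,u,v:cv2.resize(c['pixels'][v-60:v+60,u-40:u+40,::-1],(400,600),interpolation=cv2.INTER_CUBIC)
cv2.imwrite('pics/g5.png',np.hstack([f(t,240,255),f(s,262,240)]))
E
```

```text
[0.36605305 0.24653834 0.09980412] [ 0.03515331 -0.04215145 -0.11551057]
```

View pics/g5.png

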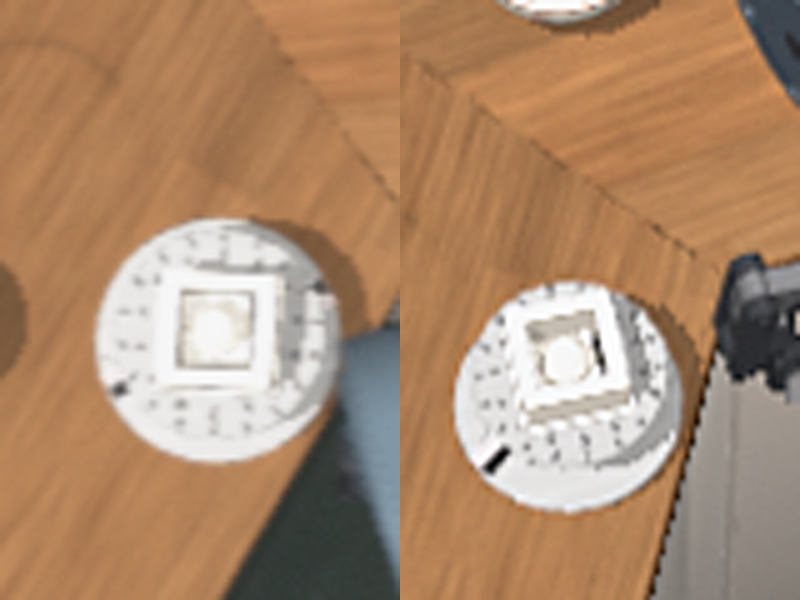

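Both discs are stacked and level: the spindle top shows inside the white bore at (212,325), and the release height matched home at 40 mm. The gripper is clear, so I'm handing in.

```bash
python3 -c "
from bench import ctrl
print(ctrl.hand_in())"
```

```text
the job is handed in; nothing more can be done
None
```

I threaded both discs onto the spindle, the slicing disc first and the grating disc on top, and the last picture shows them level and released. I handed the job in at about 14 s on the robot's clock, but the judge returned no verdict.

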